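# Go/no-go check of a reamed bush bore

## Task

Check the bore of the bush block in the gauging fixture with the double-ended plug gauge: ease the long go end in until its collar is fully home and hold it there against the block with a steady push of about 10 N for a second, draw it out, then press the short no-go end squarely into the mouth of the same bore, again with about 10 N for a second, to confirm that it is refused. Lay the gauge back in its V-rest, let go of it, and leave the other things where they are. Never push the gauge against the fixture or block with more than 25 N.

Things in the scene. Friction and masses are not known exactly. Their poses are not given: they have to be found in the camera images.
- gauge: Double-ended steel plug gauge, 142 mm long, 0.15 to 0.31 kg, lying in the V-rest at the start. Origin on its axis at the middle of the handle; its y axis runs along the gauge towards the go end, and lies level in the rest. Handle: round, 18 mm in diameter, y = -42 to 42 mm, with a collar of 32 mm diameter, 5 mm thick, at each end, beyond which stand the go and no-go ends.
- go_tip (a point): Centre of the go end's tip, on the gauge at y = 79 mm. The go end is 20 mm in diameter and 32 mm long; its last 6 mm taper to 17 mm at the tip.
- go_shoulder (a point): Centre of the collar face from which the go end stands out, on the gauge at y = 47 mm. It meets the block when the go end is fully home.
- nogo_tip (a point): Centre of the no-go end's tip, on the gauge at y = -63 mm. The no-go end is shorter and thicker than the go end: 25 mm in diameter and 16 mm long; its last 6 mm taper to 17 mm at the tip, so it enters the bore's mouth by about 3 to 5 mm before it is refused.
- fixture: Gauging fixture bolted to the bench: steel base 130 x 90 x 12 mm (x, y, z), two end cheeks at x = -61 to -49 and 49 to 61 mm, 50 mm along y, up to z = 52 mm, and between them, on guide rods along x, an aluminium bush block 60 mm (x) by 34 mm (y), z = 24 to 94 mm, with a through bore. Origin at the centre of the base's underside, on the bench.
- bore_mid (a point): Point of the fixture 70 mm above its origin; axes as the fixture. The block's 21.5 mm bore is level, along y, at this height, its mouths at y = -17 (1 mm chamfer) and +17 mm; either mouth may be used. The block floats up to 12 mm to either side of this point along x: THAT OFFSET IS NOT MEASURED, find it by feel or eye. It slides in x at about 3 N and stays where left; rigid in y, z.
- rest: Wooden V-rest fixed to the bench: base 90 x 100 x 10 mm, two V-posts 8 mm thick at y = -33 and +33 mm, up to z = 53 mm, that carry the handle between the collars (about 5 mm of play along y). Origin at the centre of the base's underside, on the bench; the gauge lies along the rest's y axis, either way round, with its axis 50 mm above the origin.
- bush_a: Bystander: loose spare bronze bush, 31 mm in diameter, 22 mm high, standing; origin at the centre of its underside.
- bush_b: Bystander: another such bush.
- bush_c: Bystander: another such bush.
- wrench: Bystander: steel wrench lying on the far part of the bench.
- screwdriver: Bystander: screwdriver lying on the far part of the bench.
- hammer: Bystander: hammer lying to the robot's right.
- oil_can: Bystander: grey can, 52 mm in diameter, 100 mm high, standing far to the left; origin at the centre of its underside.
Mind the look-alikes: they are no part of the job. Several things have the shape of the gauge; the one meant has the colours described above.

How it is judged:
On the way, in this order (a step that is already met when the one before it is completed fails the run):
1. the go end is fully in the bore, its collar within 2 mm of the block's face and pressed with more than 4 N (y of go_shoulder in the frame of fixture between -0.019 and 0.019 m and x of go_shoulder in the frame of fixture between -0.016 and 0.016 m and z of go_shoulder in the frame of fixture between 0.066 and 0.074 m and contact force between gauge and fixture above 4 N), for 0.3 s.
2. the no-go end stands in the bore's mouth, at least 1.5 mm past the face, pressed with more than 4 N (y of nogo_tip in the frame of fixture between -0.0155 and 0.0155 m and x of nogo_tip in the frame of fixture between -0.016 and 0.016 m and z of nogo_tip in the frame of fixture between 0.064 and 0.076 m and contact force between gauge and fixture above 4 N), for 0.3 s.
At the end, for the whole second after the job is handed in: The gauge lies at rest in both V's of its rest, released: its middle within 4 mm across, 9 mm along and -4/+3 mm in height of its seat, its axis within 0.06 rad of the rest's, either way round (x of gauge in the frame of rest between -0.004 and 0.004 m and y of gauge in the frame of rest between -0.009 and 0.009 m and z of gauge in the frame of rest between 0.046 and 0.053 m and angle between the y axis of gauge and the y axis of rest, either way round below 0.06 rad and linear speed of gauge below 0.01 m/s); the robot touches nothing.
It fails at once if the gauge pushes the fixture or block with more than 25 N (contact force between gauge and fixture above 25 N).
It fails at once if a bystander is shifted by more than 30 mm (distance of any of bush_a, bush_b, bush_c, wrench, screwdriver, hammer, oil_can from where it was at the start of the episode above 0.03 m).
It also fails if it takes over 72 s, if anything falls off the work surface, if the arm or the gripper's body presses on something with over 40 N, if the wrist force passes 120 N, or if a joint passes its speed limit or range.

## Robot

A 6-joint arm with a two-finger parallel gripper is mounted at the origin on the work surface. World frame = base frame: x ahead of the robot, y to its left, z up, the work surface at z = 0. Lengths are in m, angles in rad, forces in N, time in s.
With the tool pointing down it reaches from about 0.425 to 0.95 m from the base axis. Payload 3.5 kg.
Tool frame: the origin (TCP) lies midway between the tips of the shut fingers; the grasp point (between the pads) lies 19 mm behind it; z points along the fingers, y is the line along which they close (so a half turn about z gives the same grasp; the last joint's range is limited). The gripper opens to 85 mm and grips with 20 to 120 N. Pads are 22 mm wide; open, the fingers measure 114 mm over their backs; the gripper's body (76 mm by 85 mm) begins 54 mm behind the grasp point. The pads swing forward as they close: fully open they stand 13 mm farther back than shut.
Start: joints at [-1.327, 0.286, 1.577, -0, 1.279, -0.15], TCP at [0.259, -0.623, 0.231] pointing down, gripper open.
Joint ranges: [-2.77, 2.77], [-0.9, 2.22], [0.21, 2.48], [-1.53, 4.67], [0.24, 2.81], [-2.84, 2.84]. Speed limits (rad/s): [2.79, 2.79, 3.14, 3.14, 3.14, 3.14].

## Interface

Orientations are given as a unit quaternion [x, y, z, w].
In Python, from plant import ctrl, cams, order gives the robot as it stands.
- The arm moves only by the tool move_arm, never from a script. Its argument "plan" is one flat list of numbers, 7 for each row, row after row: the shift along the world's x, y, z in mm, then the turn, a rotation vector about the world's x, y, z in degrees, then the finger opening in mm, from 0 to 85.4. A call has 1 to 12 rows; each row shifts and turns the commanded pose from where the row before left it; what a row does not reach is not made up. A row lasts 1/10 s, in which the tool goes at most 50 mm and 8.59 degrees, less where a joint would pass 70% of its speed; a pose out of reach is approached as far as the arm can. A call is refused whole if a number of a shift passes 50 or a number of a turn 8.59, either way. A call with a gripper value outside its range is refused whole. The fingers move at their own pace and stop on an object; "newtons" is the grip in N (left out, the last holds). Time passes only in rows, so rows that do not move let the fingers close. It gives the time, the measured TCP pose, the force, the opening and the grip force at its end, in the units of the state.
- ctrl.get_state(): the state, without advancing time (a new reading comes with each control period).
- cams.read_camera(name): name is "scene" or "top" or "wrist"; returns a dict with "color" (480x640x3 uint8, red, green, blue), "fov_y" (degrees; the focal length in pixels is half the picture's height over the tangent of half this angle, whatever the lens; pixels are square), "cx", "cy" (the principal point, pixels), "k1" (the pictures are not rectified: a ray, as slopes to the right and down, at radius r is drawn at 1 + k1 r^2 times it, then the intrinsics apply), "origin" and "orientation" of the camera in the world; the wrist camera has in their place "T_tool_cam" (4x4, takes a point from camera to tool coordinates, whose origin is the TCP and whose axes are the flange's). Camera axes: x right, y up, looking along -z (the intrinsics and any distortion apply to the point x, -y, -z); pixel columns grow to the right and rows downward; lengths in m; the calibration is good to about 2 mm. A picture is of the moment at which its call begins: read the wrist's pose just before it. There is no depth.
- order.sign_off(): hands the job in; it is judged then, once.
The state is a dict: "time": time; "qpos": joint angles; "dq": joint speeds; "joint_efforts": joint torques, N m; "eef_pos": TCP position; "tcp_rot": TCP orientation; "contact_force": force on the tool from outside, world axes, zero at the start; "wrist_torque": the same for the moment, N m; "opening": opening from 0.0 (shut) to 1.0 (fully open); "finger_force": force on a finger pad.
Only numpy, scipy, OpenCV 4.12 (cv2) and the standard library are available. Lean on these libraries where they do the work, as an engineer would, in place of code of your own. Each camera call takes 0.05 s, during which the arm holds its last target. There are 200 camera calls.

## Working session

There is one attempt and no reset: what is moved stays moved. The work goes in short steps, Python scripts to look and compute and a tool call to move; the robot and the scene stay as the last step left them, time stands still between calls to the robot, and variables do not carry over. Pictures are saved under pics/ and viewed, at most 10 in all, crops included, and the job is handed in when it is done.

Besides the shell and the picture viewer there is one more tool, called after ">>>" as a command line: name --argument value ..., lists and objects as JSON in quotes. move_arm: Moves the arm, as the interface text tells. Its arguments: {"type":"object","properties":{"plan":{"type":"array","items":{"type":"number"}},"newtons":{"type":"number"}},"required":["plan"]}

```bash
mkdir -p pics; ls; cat > h.py <<'E'
import numpy as np,cv2
from scipy.spatial.transform import Rotation as R
from plant import ctrl,cams,order
def snap(n,f):
    s=ctrl.get_state(); c=cams.read_camera(n)
    cv2.imwrite(f'pics/{f}.png',c['color'][:,:,::-1])
    if n=='wrist':
        T=np.eye(4);T[:3,:3]=R.from_quat(s['tcp_rot']).as_matrix();T[:3,3]=s['eef_pos']
        T=T@np.array(c['T_tool_cam'])
    else:
        T=np.eye(4);o=np.array(c['orientation']);T[:3,:3]=R.from_quat(o).as_matrix() if o.size==4 else o;T[:3,3]=c['origin']
    np.savez(f'pics/{f}.npz',T=T,f=240/np.tan(np.radians(c['fov_y'])/2),cx=c['cx'],cy=c['cy'],k1=c['k1'])
    return s
def ray(f,u,v):
    d=np.load(f'pics/{f}.npz');p=np.array([(u-d['cx'])/d['f'],(v-d['cy'])/d['f']]);q=p.copy()
    for _ in range(30): q=p/(1+d['k1']*(q@q))
    T=d['T'];return T[:3,3],T[:3,:3]@np.array([q[0],-q[1],-1])
def onz(f,u,v,z):
    o,r=ray(f,u,v);return o+r*(z-o[2])/r[2]
def proj(f,P):
    d=np.load(f'pics/{f}.npz');T=d['T'];x=T[:3,:3].T@(np.array(P)-T[:3,3]);q=np.array([x[0],-x[1]])/-x[2]
    q=q*(1+d['k1']*(q@q));return q*d['f']+[d['cx'],d['cy']]
E
python3 - <<'E'
from h import *
s=snap('top','top1');snap('scene','sc1')
print({k:np.round(v,3) for k,v in s.items()})
for f in('top1','sc1'):
    d=np.load(f'pics/{f}.npz');print(d['T'].round(3),d['f'],d['k1'])
E
```

```text
pics
{'time': np.float64(0.0), 'qpos': array([-1.327,  0.287,  1.578,  0.   ,  1.279, -0.15 ]), 'dq': array([-0.   ,  0.001,  0.   ,  0.001,  0.001, -0.001]), 'joint_efforts': array([-0.0000e+00, -4.0598e+01, -2.9262e+01, -0.0000e+00,  6.0000e-03,
        0.0000e+00]), 'eef_pos': array([ 0.259, -0.623,  0.23 ]), 'tcp_rot': array([ 0.981,  0.196, -0.   , -0.001]), 'contact_force': array([-0.138, -0.035, -0.293]), 'wrist_torque': array([ 0.037, -0.04 , -0.023]), 'finger_force': np.float64(0.0), 'opening': np.float64(0.997)}
[[ 0.014  0.985 -0.173  0.285]
 [-1.     0.015  0.     0.018]
 [ 0.003  0.173  0.985  1.335]
 [ 0.     0.     0.     1.   ]] 516.0774080651017 -0.10903272578409876
[[ 0.802 -0.344  0.488  1.036]
 [ 0.597  0.441 -0.671 -0.68 ]
 [ 0.016  0.829  0.559  0.661]
 [ 0.     0.     0.     1.   ]] 492.5554686289851 0.04307687959858949
```

View pics/top1.png

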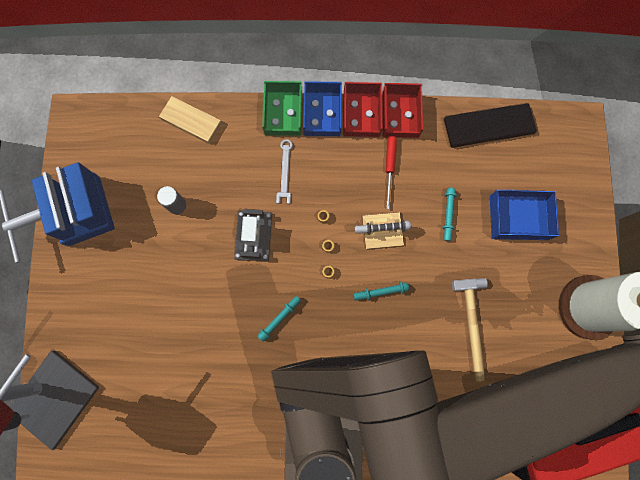

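View pics/sc1.png

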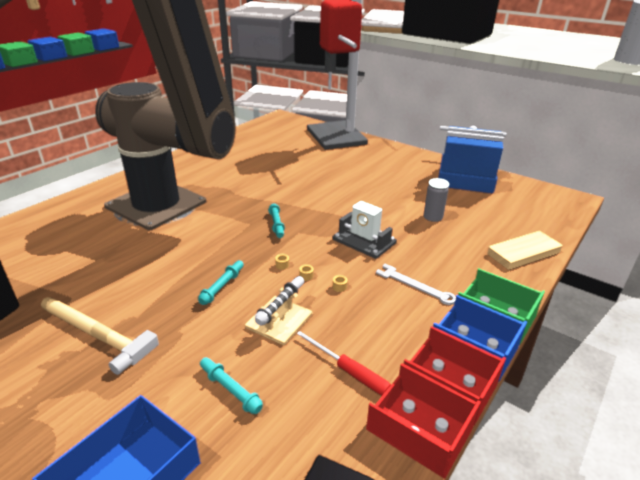

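Candidates for the gauge: the steel part in the V-rest at top (382,229), and the teal look-alikes at (450,213), (382,291) and (280,318). I choose the steel one in the rest. In the scene view the fixture block is at (366,222), with its bore facing the camera. Next I measure roughly and move in for a close check.

```bash
python3 - <<'E'
from h import *
im=cv2.imread('pics/top1.png')
a=cv2.resize(im[195:265,340:425],None,fx=6.5,fy=6.5,interpolation=cv2.INTER_CUBIC)[:, :]
b=cv2.resize(cv2.imread('pics/sc1.png')[185:345,235:405],None,fx=3.5,fy=3.5,interpolation=cv2.INTER_CUBIC)
c=np.zeros((560,800,3),np.uint8)
a=cv2.resize(a,(400,330));c[:330,:400]=a;c[:,400:]=cv2.resize(b,(400,376))[0:376] if 0 else cv2.copyMakeBorder(cv2.resize(b,(400,376)),0,184,0,0,cv2.BORDER_CONSTANT)
cv2.imwrite('pics/crop1.png',c)
for n,u,v,z in[('rest',382,229,.05),('gl',357,230,.05),('gr',410,226,.05),('blk',249,229,.094),('fixbase',254,235,.012),('oil',167,194,.1)]:print(n,onz('top1',u,v,z).round(3))
E
```

```text
rest [ 0.55  -0.141  0.05 ]
gl [ 0.546 -0.077  0.05 ]
gr [ 0.558 -0.212  0.05 ]
blk [0.536 0.192 0.094]
fixbase [0.536 0.189 0.012]
oil [0.621 0.4   0.1  ]
```

View pics/crop1.png

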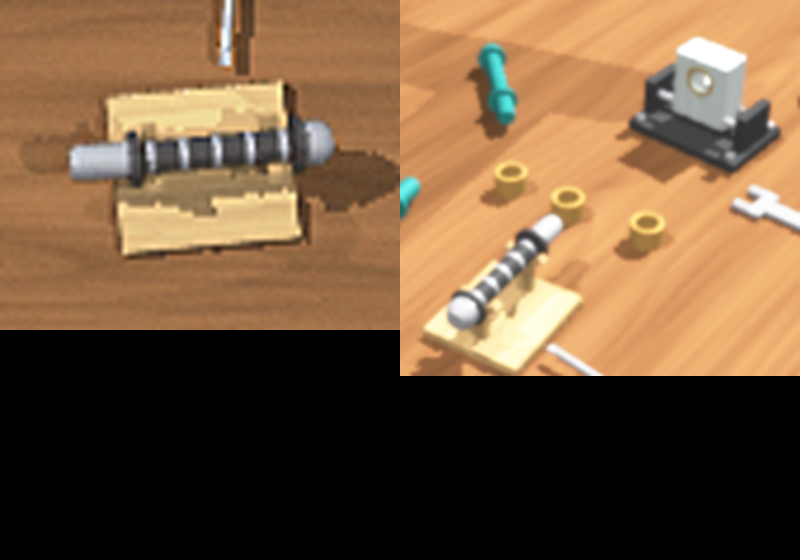

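The crop confirms it: steel gauge with a black and silver handle. The go end (longer, thinner) points left, towards +y, and the no-go end points to -y. So the go end can enter the -y mouth and the no-go end the +y mouth, with no flip needed. Now I go above the rest.

>>> move_arm --plan '[24,40,2,0,0,6,60,24,40,2,0,0,6,60,24,40,2,0,0,6,60,24,40,2,0,0,6,60,24,40,2,0,0,6,60,24,40,2,0,0,6,60,24,40,2,0,0,6,60,24,40,2,0,0,6,60,24,40,2,0,0,6,60,24,40,2,0,0,6,60,24,40,2,0,0,6,60,24,40,0,0,0,6,60]'

```text
time: 1.3
eef_pos: [0.5476, -0.1414, 0.2533]
tcp_rot: [0.677, 0.736, 0.0, 0.0]
contact_force: [0.3, -0.1, 0.0]
opening: 0.704
finger_force: 0.0
```

```bash
python3 - <<'E'
from h import *
s=snap('wrist','w1');print(s['time'],s['eef_pos'],R.from_quat(s['tcp_rot']).as_matrix().round(3),s['qpos'].round(2))
d=np.load('pics/w1.npz');print(d['T'].round(3),d['f'],d['k1'])
E
```

```text
1.3 [ 0.54761098 -0.14143188  0.25330496] [[-0.084  0.996  0.   ]
 [ 0.996  0.084 -0.   ]
 [-0.     0.    -1.   ]] [-0.43  0.03  1.83 -0.    1.29 -0.52]
[[ 0.996 -0.079 -0.028  0.541]
 [ 0.084  0.945  0.317 -0.06 ]
 [ 0.001 -0.318  0.948  0.396]
 [ 0.     0.     0.     1.   ]] 425.8227413223204 -0.0028781580324850997
```

View pics/w1.png

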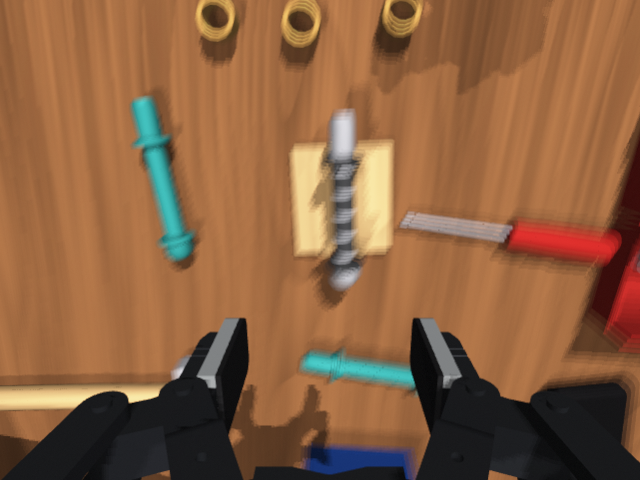

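```bash
python3 - <<'E'
from h import *
s=snap('wrist','w2');print(s['time'],s['eef_pos'])
im=cv2.imread('pics/w2.png');cv2.imwrite('pics/w2c.png',cv2.resize(im[90:310,250:430],None,fx=2.7,fy=2.7,interpolation=cv2.INTER_CUBIC))
for u,v,z in[(343,113,.05),(345,287,.05),(343,157,.05),(344,263,.05),(291,145,.01),(391,140,.01),(393,252,.01),(296,256,.01)]:print(u,v,onz('w2',u,v,z).round(4))
print(proj('w2',[.5476,-.1414,.05]))
E
```

```text
1.35 [ 0.55000551 -0.13566377  0.25315819]
343 113 [ 0.5556 -0.0583  0.05  ]
345 287 [ 0.5723 -0.2041  0.05  ]
343 157 [ 0.559  -0.0918  0.05  ]
344 263 [ 0.5691 -0.1817  0.05  ]
291 145 [ 0.514  -0.0899  0.01  ]
391 140 [ 0.6016 -0.0775  0.01  ]
393 252 [ 0.6178 -0.1809  0.01  ]
296 256 [ 0.5255 -0.1934  0.01  ]
[323.32154311 215.79598503]
```

View pics/w2c.png

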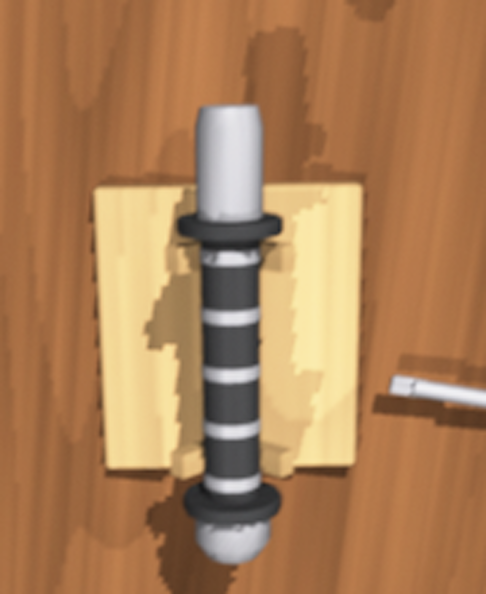

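```bash
python3 - <<'E'
from h import *
g=lambda u,v,z:onz('w2',250+u/2.7,90+v/2.7,z)
for u,v,z in[(230,228,.05),(232,501,.05),(230,376,.059),(230,317,.059),(231,431,.059),(229,106,.058),(95,187,.01),(361,183,.01),(354,464,.01),(107,470,.01)]:print(u,v,g(u,v,z).round(4))
s=ctrl.get_state();print(s['time'],s['eef_pos'],R.from_quat(s['tcp_rot']).as_matrix()[:2,1])
E
```

```text
230 228 [ 0.5542 -0.1062  0.05  ]
232 501 [ 0.5633 -0.194   0.05  ]
230 376 [ 0.5582 -0.1496  0.059 ]
230 317 [ 0.5564 -0.1313  0.059 ]
231 431 [ 0.5602 -0.1672  0.059 ]
229 106 [ 0.5503 -0.0707  0.058 ]
95 187 [ 0.5097 -0.1028  0.01  ]
361 183 [ 0.5972 -0.0934  0.01  ]
354 464 [ 0.6078 -0.192   0.01  ]
107 470 [ 0.5199 -0.2022  0.01  ]
1.4 [ 0.54856608 -0.13857007  0.25290808] [0.99616872 0.08745178]
```

The gauge sits in the rest at about (0.5585, -0.1495), with its axis turned 5.9° from y. I descend partway and let it settle before checking.

>>> move_arm --plan '[6,-3,-30,0,0,0.8,60,5,-3,-40,0,0,0,60,0,0,-40,0,0,0,60,0,0,-20,0,0,0,60,0,0,-10,0,0,0,60,0,0,0,0,0,0,60,0,0,0,0,0,0,60,0,0,0,0,0,0,60]'

```text
time: 2.2
eef_pos: [0.5592, -0.15, 0.1154]
tcp_rot: [0.673, 0.739, 0.001, 0.002]
contact_force: [-0.2, 0.6, 0.2]
opening: 0.703
finger_force: 0.0
```

```bash
python3 - <<'E'
from h import *
s=snap('wrist','w3');print(s['time'],s['eef_pos'],R.from_quat(s['tcp_rot']).as_matrix().round(3))
p=proj('w3',[.5585,-.1495,.05]);print(p)
for y in(-.044,.044):print(proj('w3',[.5585-.103*y,-.1495+.995*y,.05]))
E
```

```text
2.2 [ 0.55923378 -0.15000884  0.11543082] [[-0.093  0.996  0.003]
 [ 0.996  0.093 -0.002]
 [-0.002  0.003 -1.   ]]
[325.2928888  267.95893177]
[326.27051601 341.58841086]
[324.18404639 184.38541038]
```

View pics/w3.png

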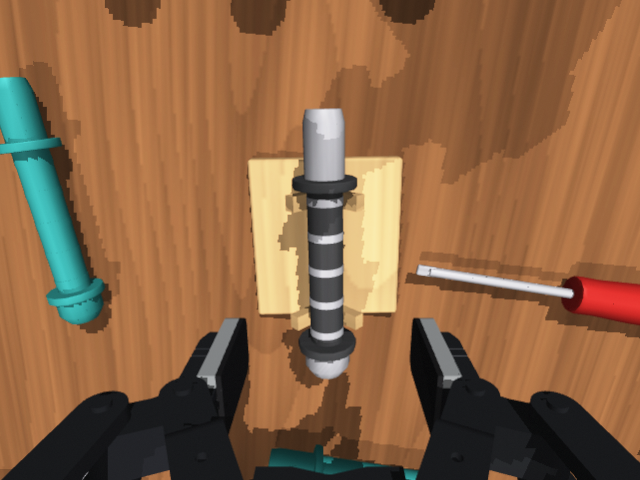

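Collars at (324.5,184) and (327,342) match the prediction to within 1 px. I descend and grip.

>>> move_arm --plan '[0,0,-30,0,0,0,60,0,0,-30,0,0,0,60,0,0,-18,0,0,0,60,0,0,-6,0,0,0,60,0,0,0,0,0,0,60,0,0,0,0,0,0,10,0,0,0,0,0,0,10,0,0,0,0,0,0,10,0,0,0,0,0,0,10,0,0,0,0,0,0,10,0,0,0,0,0,0,10]' --newtons 90

```text
time: 3.35
eef_pos: [0.5578, -0.1498, 0.0311]
tcp_rot: [0.673, 0.74, -0.001, -0.0]
contact_force: [-4.6, -0.9, 5.8]
opening: 0.183
finger_force: 87.6
```

>>> move_arm --plan '[0,0,10,0,0,0,10,0,0,30,0,0,0,10,0,0,40,0,0,0,10,0,20,40,0,0,0,10,-4,40,30,0,0,0,10,-4,45,20,0,0,0,10,-4,45,10,0,0,0,10,-4,40,0,0,0,0,10,-2,20,0,0,0,0,10,0,0,0,0,0,0,10,0,0,0,0,0,0,10,0,0,0,0,0,0,10]'

```text
time: 4.55
eef_pos: [0.5401, 0.0597, 0.2093]
tcp_rot: [0.674, 0.739, -0.0, 0.0]
contact_force: [-0.3, 0.1, -2.6]
opening: 0.179
finger_force: 87.9
```

```bash
python3 - <<'E'
from h import *
s=snap('wrist','w4');print(s['time'],s['eef_pos'],s['contact_force'],s['wrist_torque'],R.from_quat(s['tcp_rot']).as_matrix().round(3))
snap('scene','sc4')
E
```

```text
4.55 [0.540141   0.05974353 0.20934367] [-0.32027522  0.14528424 -2.59251436] [-0.02418584 -0.01781955 -0.01076002] [[-0.093  0.996  0.   ]
 [ 0.996  0.093 -0.   ]
 [-0.     0.    -1.   ]]
```

View pics/w4.png

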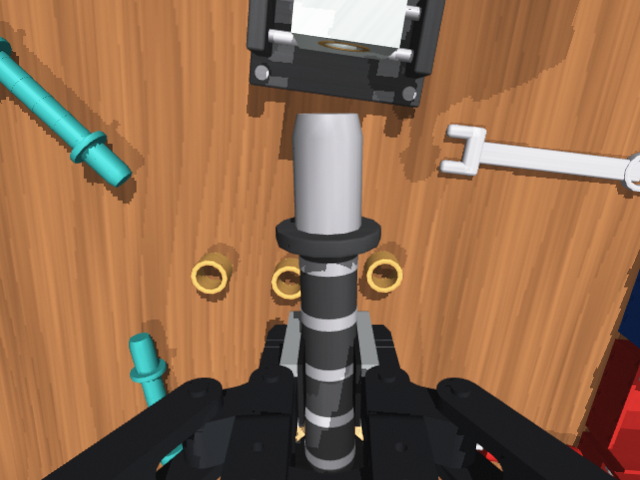

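The gauge is held well. The fixture is only partly in view at the top, so I shift 80 mm in +y, staying high.

>>> move_arm --plan '[0,40,10,0,0,0,10,0,30,10,0,0,0,10,0,10,0,0,0,0,10,0,0,0,0,0,0,10,0,0,0,0,0,0,10,0,0,0,0,0,0,10]'

```text
time: 5.25
eef_pos: [0.5398, 0.1393, 0.2284]
tcp_rot: [0.674, 0.739, -0.001, -0.0]
contact_force: [-0.5, 0.4, -2.5]
opening: 0.184
finger_force: 87.9
```

```bash
python3 - <<'E'
from h import *
s=snap('wrist','w5');print(s['time'],s['eef_pos'],R.from_quat(s['tcp_rot']).as_matrix().round(3)[:2,1])
im=cv2.imread('pics/w5.png');cv2.imwrite('pics/w5c.png',cv2.resize(im[0:230,220:480],None,fx=2.6,fy=2.6,interpolation=cv2.INTER_CUBIC)[:600])
E
```

```text
5.25 [0.53983091 0.13931273 0.22839199] [0.996 0.092]
```

View pics/w5c.png

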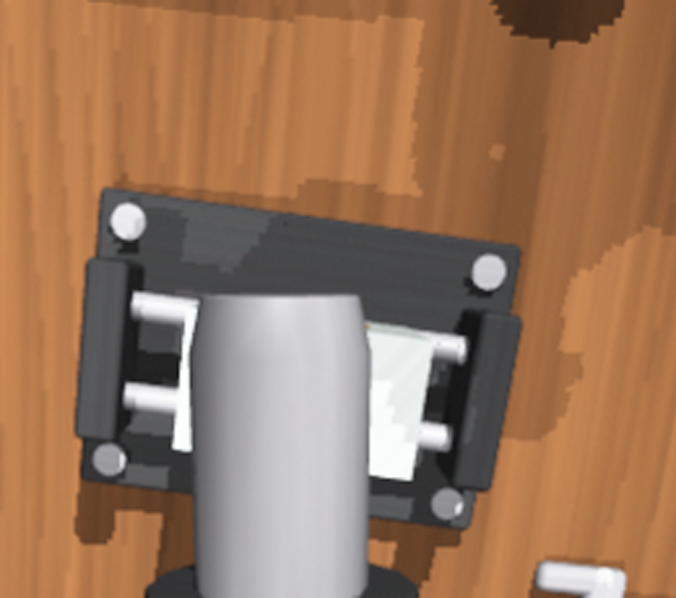

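```bash
python3 - <<'E'
from h import *
g=lambda u,v,z:onz('w5',220+u/2.6,v/2.6,z)
B=np.array([g(u,v,.012) for u,v in[(104,188),(520,245),(466,527),(82,480)]])[:,:2]
print(B.round(4),B.mean(0).round(4))
an=lambda d:np.degrees(np.arctan2(d[1],d[0]))
print('yaws',an(B[1]-B[0]),an(B[2]-B[3]),an(B[0]-B[3])-90,an(B[1]-B[2])-90)
K=np.array([g(u,v,.094) for u,v in[(173,450),(412,480),(435,337)]])[:,:2];print('block',K.round(4),an(K[1]-K[0]),an(K[2]-K[1])-90,np.linalg.norm(K[1]-K[0]),np.linalg.norm(K[2]-K[1]))
print('block centre',(K[0]+K[2])/2)
H=np.array([g(u,v,.013) for u,v in[(128,222),(489,272),(448,504),(110,460)]])[:,:2];print('bolts',H.mean(0).round(4),an(H[1]-H[0]),an(H[2]-H[3]))
s=ctrl.get_state();T=R.from_quat(s['tcp_rot']).as_matrix();print(s['eef_pos'])
# gauge tip predicted: crop px of tip edges (200..360,295)
zt=s['eef_pos'][2]+.019
for u,v in[(280,296),(281,420)]:print('tip',g(u,v,zt).round(4))
E
```

```text
[[0.4773 0.2395]
 [0.6044 0.2351]
 [0.6007 0.1466]
 [0.4738 0.1506]] [0.5391 0.193 ]
yaws -2.0026694445885855 -1.7774931949407184 -2.265348784188717 -2.4267522575495946
block [[0.5097 0.1763]
 [0.57   0.1743]
 [0.5711 0.2093]] -1.8718538813254884 -1.7257119192960744 0.06032687074347849 0.03498894740417835
block centre [0.5403961 0.19281  ]
bolts [0.5394 0.1923] -2.14147868114191 -2.1745284231754445
[0.5398817  0.13937804 0.2285447 ]
tip [0.5331 0.2186 0.2475]
tip [0.5344 0.2056 0.2475]
```

Fixture centre is about (0.539, 0.193), yaw -2.0°, and the block centre is about (0.5404, 0.1928). The gauge tip seen in the same picture agrees with the kinematics to 0.5 mm. I go to a point with the go tip 15 mm before the -y mouth.

>>> move_arm --plan '[-1,-30,0,0,0,-2.5,10,-1.5,-27,-20,0,0,-2.5,10,-1,0,-45,0,0,-2.3,10,0,0,-45,0,0,0,10,0,0,-40,0,0,0,10,0,0,-20,0,0,0,10,0,0,-7,0,0,0,10,0,0,0,0,0,0,10,0,0,0,0,0,0,10,0,0,0,0,0,0,10]'

```text
time: 6.3
eef_pos: [0.5382, 0.0834, 0.0543]
tcp_rot: [0.719, 0.695, 0.001, 0.001]
contact_force: [-0.6, -0.3, -2.5]
opening: 0.181
finger_force: 88.0
```

```bash
python3 - <<'E'
from h import *
s=snap('scene','sc6');print(s['time'],s['eef_pos'],s['contact_force'],R.from_quat(s['tcp_rot']).as_matrix().round(4))
s=snap('wrist','w6');print(s['eef_pos'])
a=cv2.imread('pics/w6.png')[0:260,180:480];b=cv2.imread('pics/sc6.png')[160:290,280:430]
a=cv2.resize(a,(400,347));b=cv2.resize(b,(400,347),interpolation=cv2.INTER_CUBIC)
cv2.imwrite('pics/c6.png',np.hstack([a,b]))
E
```

```text
6.3 [0.53820726 0.08338602 0.05432227] [-0.63447998 -0.25456568 -2.53940974] [[ 3.390e-02  9.994e-01  4.000e-03]
 [ 9.994e-01 -3.390e-02 -2.000e-04]
 [-0.000e+00  4.000e-03 -1.000e+00]]
[0.53801006 0.08347977 0.05417625]
```

View pics/c6.png

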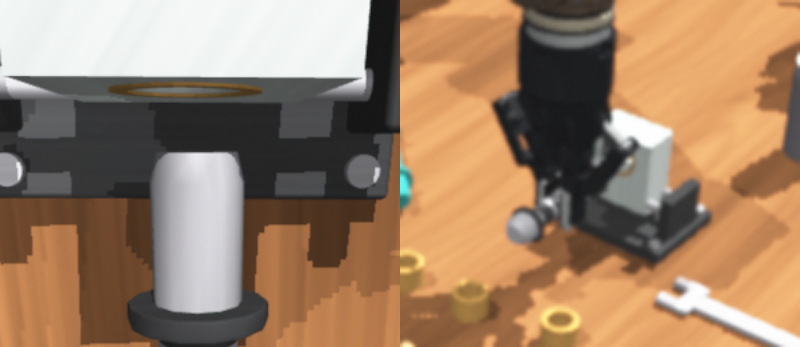

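```bash
python3 - <<'E'
from h import *
g=lambda u,v,z:onz('w6',180+u*.75,v*.75,z)
s=ctrl.get_state();p=s['eef_pos'];print(p)
zt=p[2]+.019
print('bore',g(185,90,.07),'tip',g(197.5,153,zt),'body',g(198,280,zt), 'edgeL',g(8,0,.094),)
for u,v in[(2,78),(365,78)]:print(g(u,v,.094))
E
```

```text
[0.53773695 0.08353683 0.0539057 ]
bore [0.53914089 0.17522593 0.07      ] tip [0.54128375 0.1627935  0.0729057 ] body [0.54046381 0.13569461 0.0729057 ] edgeL [0.51181167 0.18763157 0.094     ]
[0.50922261 0.17626688 0.094     ]
[0.56950022 0.17425495 0.094     ]
```

>>> move_arm --plan '[-1,0,0,0,0,0,10,0,0,0,0,0,0,10,0,0,0,0,0,0,10,0,0,0,0,0,0,10,0,0,0,0,0,0,10,0,0,0,0,0,0,10]'

```text
time: 7.0
eef_pos: [0.5355, 0.0836, 0.0522]
tcp_rot: [0.719, 0.695, -0.0, -0.0]
contact_force: [0.7, -0.0, -1.0]
opening: 0.185
finger_force: 88.0
```

>>> move_arm --plan '[0,4,-0.5,0,0,0,10,0.3,4,0,0,0,0,10,0,0,0,0,0,0,10,0,0,0,0,0,0,10,0,0,0,0,0,0,10,0,0,0,0,0,0,10]'

```text
time: 7.6
eef_pos: [0.5359, 0.0915, 0.0517]
tcp_rot: [0.719, 0.695, 0.0, 0.0]
contact_force: [0.3, -0.2, -1.7]
opening: 0.18
finger_force: 88.0
```

>>> move_arm --plan '[0,2,-0.5,0,0,0,10,0.1,2,0,0,0,0,10,0.1,2,0,0,0,0,10,0.1,2,0,0,0,0,10,0.1,2,0,0,0,0,10,0,0,0,0,0,0,10,0,0,0,0,0,0,10]'

```text
time: 8.3
eef_pos: [0.5362, 0.1017, 0.0512]
tcp_rot: [0.719, 0.695, -0.0, 0.0]
contact_force: [0.0, -0.5, -1.2]
opening: 0.183
finger_force: 88.0
```

>>> move_arm --plan '[0,2,0,0,0,0,10,0.1,2,0,0,0,0,10,0.1,2,0,0,0,0,10,0,0,0,0,0,0,10,0,0,0,0,0,0,10]'

```text
time: 8.8
eef_pos: [0.5364, 0.1076, 0.0512]
tcp_rot: [0.719, 0.695, -0.0, 0.0]
contact_force: [-0.6, 0.6, -1.2]
opening: 0.181
finger_force: 88.0
```

>>> move_arm --plan '[0.1,3,0,0,0,0,10,0.1,3,0,0,0,0,10,0.1,3,0,0,0,0,10,0.1,3,0,0,0,0,10,0,2,0,0,0,0,10,0,1,0,0,0,0,10,0,0,0,0,0,0,10,0,0,0,0,0,0,10]'

```text
time: 9.6
eef_pos: [0.5368, 0.1226, 0.0512]
tcp_rot: [0.719, 0.695, -0.0, -0.0]
contact_force: [0.5, -0.9, -1.5]
opening: 0.179
finger_force: 88.0
```

>>> move_arm --plan '[0,1,0,0,0,0,10,0,1,0,0,0,0,10,0.1,1,0,0,0,0,10,0,1,0,0,0,0,10,0,0,0,0,0,0,10]'

```text
time: 10.1
eef_pos: [0.5369, 0.1267, 0.0512]
tcp_rot: [0.719, 0.695, 0.0, -0.0]
contact_force: [-0.1, -0.5, -1.4]
opening: 0.18
finger_force: 88.0
```

>>> move_arm --plan '[0,0.5,0,0,0,0,10,0,0.5,0,0,0,0,10,0,0.5,0,0,0,0,10,0,0,0,0,0,0,10]'

```text
time: 10.5
eef_pos: [0.5369, 0.1278, 0.0512]
tcp_rot: [0.719, 0.695, -0.0, 0.0]
contact_force: [-0.4, -0.6, -0.7]
opening: 0.176
finger_force: 88.0
```

>>> move_arm --plan '[0,0.5,0,0,0,0,10,0,0.5,0,0,0,0,10,0,0,0,0,0,0,10]'

```text
time: 10.8
eef_pos: [0.5369, 0.1278, 0.0512]
tcp_rot: [0.719, 0.695, -0.001, 0.001]
contact_force: [-1.0, -5.5, -1.0]
opening: 0.181
finger_force: 88.0
```

Collar is on the face. I ease up to about 10 N.

>>> move_arm --plan '[0,0.5,0,0,0,0,10,0,0,0,0,0,0,10]'

```text
time: 11.0
eef_pos: [0.5369, 0.1278, 0.0512]
tcp_rot: [0.719, 0.695, -0.001, 0.001]
contact_force: [-0.4, -8.0, -1.2]
opening: 0.184
finger_force: 88.0
```

>>> move_arm --plan '[0,0.4,0,0,0,0,10,0,0,0,0,0,0,10,0,0,0,0,0,0,10,0,0,0,0,0,0,10,0,0,0,0,0,0,10,0,0,0,0,0,0,10,0,0,0,0,0,0,10,0,0,0,0,0,0,10,0,0,0,0,0,0,10,0,0,0,0,0,0,10,0,0,0,0,0,0,10,0,0,0,0,0,0,10]'

```text
time: 12.2
eef_pos: [0.5369, 0.1279, 0.0512]
tcp_rot: [0.719, 0.695, -0.002, 0.001]
contact_force: [-1.1, -9.4, 0.3]
opening: 0.18
finger_force: 88.0
```

Held at 9–10 N for over a second. Drawing straight out, then up.

>>> move_arm --plan '[0,-2,0,0,0,0,10,-0.2,-4,0,0,0,0,10,-0.2,-6,0,0,0,0,10,-0.3,-8,0,0,0,0,10,-0.3,-8,0,0,0,0,10,-0.3,-8,0,0,0,0,10,-0.3,-10,0,0,0,0,10,-0.2,-8,0,0,0,0,10,0,0,0,0,0,0,10]'

```text
time: 13.1
eef_pos: [0.5352, 0.0748, 0.0512]
tcp_rot: [0.719, 0.695, -0.0, 0.0]
contact_force: [0.4, -0.1, -1.2]
opening: 0.182
finger_force: 88.0
```

>>> move_arm --plan '[0,0,30,0,0,0,10,0,0,45,0,0,0,10,0,0,35,0,0,0,10,1,25,10,0,0,0,10,1.5,45,0,0,0,0,10,1.5,45,0,0,0,0,10,1.5,45,0,0,0,0,10,1.5,40,0,0,0,0,10,0.5,20,0,0,0,0,10,0,5,0,0,0,0,10,0,0,0,0,0,0,10,0,0,0,0,0,0,10]'

```text
time: 14.3
eef_pos: [0.5426, 0.3, 0.171]
tcp_rot: [0.719, 0.695, -0.0, 0.0]
contact_force: [-0.6, -0.8, -1.2]
opening: 0.181
finger_force: 88.0
```

>>> move_arm --plan '[0,0,-30,0,0,0,10,0,0,-40,0,0,0,10,0,0,-30,0,0,0,10,0,0,-15,0,0,0,10,0,0,-5,0,0,0,10,0,0,0,0,0,0,10,0,0,0,0,0,0,10,0,0,0,0,0,0,10,0,0,0,0,0,0,10,0,0,0,0,0,0,10]'

```text
time: 15.3
eef_pos: [0.5431, 0.3012, 0.0522]
tcp_rot: [0.719, 0.695, 0.001, 0.0]
contact_force: [0.2, 0.3, -1.0]
opening: 0.178
finger_force: 88.0
```

>>> move_arm --plan '[-0.3,-8,-0.5,0,0,0,10,-0.3,-8,0,0,0,0,10,-0.3,-6,0,0,0,0,10,-0.1,-2,0,0,0,0,10,0,0,0,0,0,0,10,0,0,0,0,0,0,10,0,0,0,0,0,0,10]'

```text
time: 16.0
eef_pos: [0.5417, 0.2771, 0.0508]
tcp_rot: [0.719, 0.695, 0.0, 0.0]
contact_force: [0.3, 1.3, -1.7]
opening: 0.18
finger_force: 88.0
```

>>> move_arm --plan '[0,-2,0.4,0,0,0,10,0,-2,0,0,0,0,10,0,-1.5,0,0,0,0,10,0,-1,0,0,0,0,10,0,0,0,0,0,0,10]'

```text
time: 16.5
eef_pos: [0.5416, 0.2703, 0.0511]
tcp_rot: [0.719, 0.695, -0.0, -0.0]
contact_force: [-0.3, -0.4, -1.2]
opening: 0.18
finger_force: 88.0
```

>>> move_arm --plan '[0,-0.5,0,0,0,0,10,0,-0.5,0,0,0,0,10,0,-0.5,0,0,0,0,10,0,0,0,0,0,0,10]'

```text
time: 16.9
eef_pos: [0.5416, 0.2689, 0.0511]
tcp_rot: [0.719, 0.695, -0.0, -0.0]
contact_force: [-0.0, 0.7, -1.4]
opening: 0.189
finger_force: 88.0
```

>>> move_arm --plan '[0,-0.5,0,0,0,0,10,0,-0.5,0,0,0,0,10,0,-0.5,0,0,0,0,10,0,0,0,0,0,0,10]'

```text
time: 17.3
eef_pos: [0.5415, 0.268, 0.0512]
tcp_rot: [0.719, 0.695, 0.0, -0.0]
contact_force: [-0.6, 1.7, -0.6]
opening: 0.179
finger_force: 88.0
```

>>> move_arm --plan '[0,-0.5,0,0,0,0,10,0,-0.5,0,0,0,0,10,0,0,0,0,0,0,10]'

```text
time: 17.6
eef_pos: [0.5416, 0.2678, 0.0514]
tcp_rot: [0.719, 0.695, 0.001, -0.001]
contact_force: [-0.8, 6.8, -0.7]
opening: 0.177
finger_force: 88.0
```

The no-go end is refused about 4 mm past the face. I bring it to about 10 N and hold.

>>> move_arm --plan '[0,-0.6,0,0,0,0,10,0,0,0,0,0,0,10,0,0,0,0,0,0,10,0,0,0,0,0,0,10,0,0,0,0,0,0,10,0,0,0,0,0,0,10,0,0,0,0,0,0,10,0,0,0,0,0,0,10,0,0,0,0,0,0,10,0,0,0,0,0,0,10,0,0,0,0,0,0,10,0,0,0,0,0,0,10]'

```text
time: 18.8
eef_pos: [0.5416, 0.2677, 0.0515]
tcp_rot: [0.719, 0.695, 0.002, -0.001]
contact_force: [-0.5, 8.4, -1.4]
opening: 0.18
finger_force: 88.0
```

>>> move_arm --plan '[0,-0.3,0,0,0,0,10,0,0,0,0,0,0,10,0,0,0,0,0,0,10,0,0,0,0,0,0,10,0,0,0,0,0,0,10,0,0,0,0,0,0,10,0,0,0,0,0,0,10,0,0,0,0,0,0,10,0,0,0,0,0,0,10,0,0,0,0,0,0,10,0,0,0,0,0,0,10,0,0,0,0,0,0,10]'

```text
time: 20.0
eef_pos: [0.5416, 0.2677, 0.0515]
tcp_rot: [0.719, 0.695, 0.002, -0.001]
contact_force: [-0.5, 8.3, -1.7]
opening: 0.178
finger_force: 88.0
```

>>> move_arm --plan '[0,2,0,0,0,0,10,0.1,5,0,0,0,0,10,0.3,10,0,0,0,0,10,0.3,10,0,0,0,0,10,0.3,8,0,0,0,0,10,0,0,25,0,0,0,10,0,0,45,0,0,0,10,0,0,45,0,0,0,10,0,0,10,0,0,0,10,0,0,0,0,0,0,10]'

```text
time: 21.0
eef_pos: [0.5442, 0.3015, 0.1792]
tcp_rot: [0.719, 0.695, 0.003, 0.001]
contact_force: [-0.2, 0.1, -1.6]
opening: 0.178
finger_force: 88.1
```

>>> move_arm --plan '[0,-25,0,0,0,0,10,1,-45,0,0,0,0,10,1,-45,0,0,0,0,10,1,-45,0,0,0,0,10,1,-45,0,0,0,1.5,10,2,-45,0,0,0,1.5,10,2,-45,0,0,0,1.5,10,2,-45,0,0,0,1.5,10,2,-45,0,0,0,1.3,10,2,-45,0,0,0,0,10,0,-22,0,0,0,0,10,0,0,0,0,0,0,10]'

```text
time: 22.2
eef_pos: [0.5552, -0.1538, 0.173]
tcp_rot: [0.675, 0.738, -0.001, -0.002]
contact_force: [-0.2, -0.0, -1.2]
opening: 0.177
finger_force: 88.1
```

>>> move_arm --plan '[0,0,-20,0,0,0,10,0,0,-35,0,0,0,10,0,0,-25,0,0,0,10,0,0,-10,0,0,0,10,0,0,0,0,0,0,10,0,0,0,0,0,0,10,0,0,0,0,0,0,10,0,0,0,0,0,0,10]'

```text
time: 23.0
eef_pos: [0.5577, -0.1518, 0.0879]
tcp_rot: [0.673, 0.739, 0.0, 0.001]
contact_force: [0.1, 0.1, -1.9]
opening: 0.18
finger_force: 88.1
```

>>> move_arm --plan '[0,1,-10,0,0,0,10,0,1,-15,0,0,0,10,0,0,-10,0,0,0,10,0,0,0,0,0,0,10,0,0,0,0,0,0,10,0,0,0,0,0,0,10]'

```text
time: 23.6
eef_pos: [0.557, -0.1496, 0.0514]
tcp_rot: [0.673, 0.739, 0.0, 0.0]
contact_force: [0.1, 1.0, -2.3]
opening: 0.182
finger_force: 88.1
```

>>> move_arm --plan '[0,0,-5,0,0,0,10,0,0,-5,0,0,0,10,0,0,-4,0,0,0,10,0,0,-3,0,0,0,10,0,0,-2,0,0,0,10,0,0,0,0,0,0,10,0,0,0,0,0,0,10,0,0,0,0,0,0,10]'

```text
time: 24.4
eef_pos: [0.5567, -0.1495, 0.0323]
tcp_rot: [0.673, 0.739, 0.0, 0.0]
contact_force: [0.1, 0.5, -1.2]
opening: 0.181
finger_force: 88.1
```

>>> move_arm --plan '[1,0,0,0,0,0,10,0,0,-0.7,0,0,0,10,0,0,-0.5,0,0,0,10,0,0,0,0,0,0,10,0,0,0,0,0,0,10]'

```text
time: 24.9
eef_pos: [0.5577, -0.1495, 0.0313]
tcp_rot: [0.673, 0.74, -0.0, 0.0]
contact_force: [-1.2, 0.2, 1.6]
opening: 0.18
finger_force: 88.3
```

Contact with the V's is light. I release gently to 60 mm and back straight up.

>>> move_arm --plan '[0,0,0,0,0,0,24,0,0,0,0,0,0,30,0,0,0,0,0,0,45,0,0,0,0,0,0,60,0,0,0,0,0,0,60,0,0,0,0,0,0,60,0,0,10,0,0,0,60,0,0,30,0,0,0,60,0,0,40,0,0,0,60,0,0,40,0,0,0,60,0,0,10,0,0,0,60,0,0,0,0,0,0,60]' --newtons 20

```text
time: 26.1
eef_pos: [0.5592, -0.1501, 0.1644]
tcp_rot: [0.673, 0.739, 0.001, 0.003]
contact_force: [0.1, 0.2, -0.4]
opening: 0.703
finger_force: 0.0
```

>>> move_arm --plan '[0,0,0,0,0,0,60,0,0,0,0,0,0,60,0,0,0,0,0,0,60]'

```text
time: 26.4
eef_pos: [0.5565, -0.1489, 0.1587]
tcp_rot: [0.673, 0.739, -0.001, -0.002]
contact_force: [-0.2, -0.3, 0.0]
opening: 0.703
finger_force: 0.0
```

```bash
python3 - <<'E'
from h import *
s=snap('wrist','w9');print(s['time'],s['eef_pos'],s['contact_force'])
for y in(-.044,0,.044):print(proj('w9',[.5585-.103*y,-.1495+.995*y,.05]))
E
```

```text
26.4 [ 0.55652035 -0.14892778  0.15873037] [-0.20546955 -0.26774101  0.03686147]
[331.42914242 308.97129529]
[330.89107088 245.0398348 ]
[330.29293309 174.00717057]
```

View pics/w9.png

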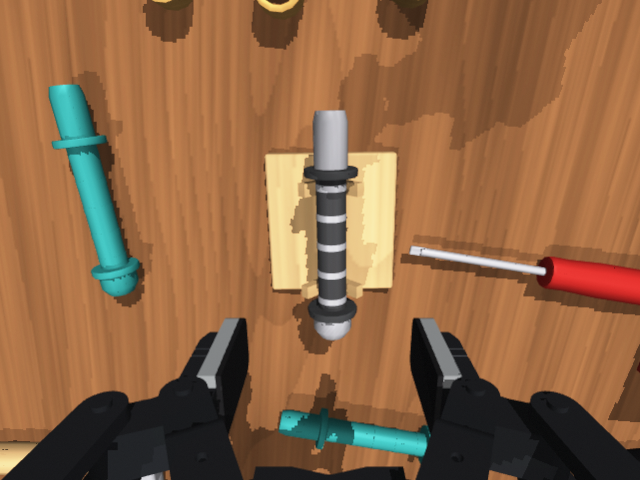

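The gauge is back in the rest with its collars at (331,173) and (332,309), within 1 px of where it lay before, and the gripper is clear. I hand it in.

```bash
python3 -c "
from plant import order
print(order.sign_off())"
```

```text
the job is handed in; nothing more can be done
None
```

The go end went fully home and was held at about 9 N for over a second; the no-go end was refused about 4 mm into the other mouth at about 8 N. The gauge is back in its V-rest and released, and the job is handed in (no verdict was shown).

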